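# Put the coconut punch back into its spring-flap tool well

## Task

Put the long-handled coconut punch away in the covered steel tool well: push the sprung flap in with the punch's head, rest its key gently on the hidden rest plate and turn it anticlockwise under light pressure until the key finds its slot, then lower the punch fully home, so that it stands upright with the flap swung shut around its shank, and let go. Never force it and do not drop it; leave everything else where it stands.

Things in the scene. Friction and masses are not known exactly. Their poses are not given: they have to be found in the camera images.
- punch: Coconut punch, about 0.26 kg, standing upright in one of the draining block's two holes. Round steel head, 34 mm diameter, 20 mm high, a flat key under it; shank 10 mm diameter, 88 mm long; dark wooden flat-sided handle 30 (x) x 18 (y) x 60 mm high, from z = 108 to 168 mm. Origin on the axis in the head's underside, z up the shank. A half turn about z makes no difference.
- punch_grip (a point): Middle of the punch's handle, on its axis, 138 mm above the punch's origin; grip across the 18 mm (the punch's y).
- punch_key (a point): Centre of the lower end of the punch's flat steel key, 16 mm below its origin; the key is 26 mm (the punch's x) x 8 mm (y) and 16 mm deep.
- holder: Tool well: steel box fixed to the counter, 124 (x) x 112 (y) x 120 mm high. Origin in its underside, straight below the axis (x = y = 0) on which the punch must stand. The opening in its top spans x = -25 to +31, y = -29 to +29 mm and is closed by the flap. A push of the punch of more than 25 N damages it.
- mouth (a point): Centre of the mouth of the well: on its axis, level with its top, 120 mm above the counter.
- rest_centre (a point): Point on the well's axis 42 mm above the counter, out of sight: centre of the top of a level sprung rest plate, 6 mm thick. The plate yields down 6 mm at most (2 N plus 1.8 N per mm), then stops hard. Fully home, the punch's origin lies here (or 1 mm lower), its key in the plate's slot, and only then is the head's top below the flap's reach.
- rest_axes (a point): Same point, for the slot: 29.5 x 11 mm through the plate, centred here, but NOT along these axes (they are the well's): from above, its long side is turned anticlockwise from the well's x axis by an unknown 0.2 to 1.5 rad (11 to 86 degrees), different each time. The key enters within about 0.1 rad of it; turning the key with a light press on the plate does not turn the plate.
- flap (a joint): Steel flap 51 (x) x 54 (y) x 3 mm, flush in the well's top, hinged along y at x = +30 mm. 0 shut, grows as its free edge swings down into the well, to 1.4 rad; a spring (0.05 to 0.1 N m) shuts it. A 20 mm wide notch, open at the free edge, ending 19 mm from the hinge, clears the shank. The head opens it with about 4 N; it leans on the head with about 2 N until the head is fully home below it.
- block: White plastic draining block fixed to the counter, 90 (x) x 190 (y) x 24 mm high, origin in the centre of its underside, with two holes of 29 mm at y = -55 and +55 mm; punch in one, muddler in the other, their heads' undersides on its top.
- muddler: Loose wooden muddler, round, 33 mm foot, 115 mm high, in the block's other hole; origin in the centre of its foot. Leave alone.
- jug: Steel jug with a handle, 92 mm diameter, 150 mm high; origin under its centre. Leave alone.
- tub: White plastic tub, 140 mm diameter, 85 mm high; origin under its centre. Leave alone.
- coconut_a: Peeled coconut, 124 mm diameter and height; origin under its centre. Leave alone.
- coconut_b: Peeled coconut, 114 mm diameter and height; origin under its centre. Leave alone.
- syrup: Clear plastic bottle, 48 mm diameter, 120 mm high; origin under its centre. Leave alone.
- spoon: Spoon lying on the counter near the robot, handle towards the robot. Leave alone.
- cup: Clear plastic cup, 72 mm diameter, 95 mm high; origin under its centre. Leave alone.
Things that resemble listed ones, but are neither listed nor needed, are in the scene too. What is shaped like the holder but blue or pink is not meant. Leave any green look-alike of the punch alone.

How it is judged:
By the outcome, as a careful person would: the job done as asked, in the order asked, and still so for the second after the job is handed in, with the robot touching nothing.
It also fails if it takes over 58 s, if anything falls off the work surface, if the arm or the gripper's body presses on something with over 40 N, if the wrist force passes 120 N, or if a joint passes its speed limit or range.

## Robot

A 6-joint arm with a two-finger parallel gripper is mounted at the origin on the work surface. World frame = base frame: x ahead of the robot, y to its left, z up, the work surface at z = 0. Lengths are in m, angles in rad, forces in N, time in s.
With the tool pointing down it reaches from about 0.35 to 0.975 m from the base axis. Payload 7.1 kg.
Tool frame: the origin (TCP) lies midway between the tips of the shut fingers; the grasp point (between the pads) lies 19 mm behind it; z points along the fingers, y is the line along which they close (so a half turn about z gives the same grasp; the last joint's range is limited). The gripper opens to 88 mm and grips with 3 to 60 N. Pads are 20 mm wide; open, the fingers measure 115 mm over their backs; the gripper's body (75 mm by 178 mm) begins 61 mm behind the grasp point.
Start: joints at [1.293, 0.423, 1.63, -0, 1.089, -0.019], TCP at [0.16, 0.604, 0.223] pointing down, gripper open.
Joint ranges: [-3, 3], [-0.9, 2.11], [0.09, 2.58], [-1.31, 4.45], [0.11, 2.69], [-2.54, 2.54]. Speed limits (rad/s): [2.39, 2.39, 3.01, 3.14, 3.14, 3.14].

## Interface

Orientations are given as a unit quaternion [w, x, y, z].
In Python, from station import move_pose, movel, movej, command_gripper, wait, inverse_kinematics, read_camera, camera_info, MotionError, job_done, get_time, get_joint_pos, get_qvel, get_effort, get_tcp_pos, get_ee_rot, get_ft_force, get_ft_torque, get_grip_width, get_finger_force gives the robot as it stands. Calls block until the motion is done:
- move_pose(position, orientation): joint-space move of the TCP to a pose.
- movel(position, frame=None, v=0.15, until_force=None): straight line of the TCP; frame=None keeps the orientation; v is the mean speed in m/s. With until_force (N) it stops when the force on the tool has changed by that much, and returns True; else False.
- movej(angles): joint-space move.
- command_gripper(opening): opening from 0.0 (shut) to 1.0 (fully open); the grip force is fixed at half the most; returns when the fingers have stopped.
- wait(seconds).
- inverse_kinematics(position, orientation): joint angles nearest the present ones, or None.
- read_camera(name): name is "scene" or "top" or "wrist"; returns the picture (384x512x3 uint8, red, green, blue); there is no depth.
- camera_info(name): a dict with "intrinsics" (3x3 intrinsics, pixels), "dist" ([k1, k2, p1, p2, k3] as OpenCV has them; the pictures are not rectified), "T" (4x4, takes a point from camera to world coordinates); the wrist camera has in their place "tool_from_camera" (4x4, takes a point from camera to tool coordinates, whose origin is the TCP and whose axes are the flange's). Camera axes: x right, y up, looking along -z (the intrinsics and any distortion apply to the point x, -y, -z); pixel columns grow to the right and rows downward; lengths in m; the calibration is good to about 2 mm. A picture is of the moment at which its call begins: read the wrist's pose just before it. camera_info takes no time and is no camera call.
A pose or a line that the arm cannot do raises MotionError and nothing moves.
- job_done(): hands the job in; it is judged then, once.
Readings, each from a call of its own:
- get_time(): time.
- get_joint_pos(): joint angles.
- get_qvel(): joint speeds.
- get_effort(): joint torques, N m.
- get_tcp_pos(): TCP position.
- get_ee_rot(): TCP orientation.
- get_ft_force(): force on the tool from outside, world axes, zero at the start.
- get_ft_torque(): the same for the moment, N m.
- get_grip_width(): opening from 0.0 (shut) to 1.0 (fully open).
- get_finger_force(): force on a finger pad.
Only numpy, scipy, OpenCV 4.12 (cv2) and the standard library are available. Lean on these libraries where they do the work, as an engineer would, in place of code of your own. Each camera call takes 0.05 s, during which the arm holds its last target. There are 200 camera calls.

## Working session

There is one attempt and no reset: what is moved stays moved. The work goes in short steps, each a Python script; the robot and the scene stay as the last script left them, time stands still between calls to the robot, and variables do not carry over. Pictures are saved under pics/ and viewed, at most 10 in all, crops included, and the job is handed in when it is done.

```bash
mkdir -p pics; ls; cat > h.py <<'E'
from station import *
import numpy as np, cv2
def snap(n,f):
    im=read_camera(n); cv2.imwrite('pics/'+f,im[:,:,::-1]); return im
def cam(n):
    i=camera_info(n); return np.array(i['intrinsics']),np.array(i['dist']),np.array(i.get('T',i.get('tool_from_camera')))
def q2R(q):
    from scipy.spatial.transform import Rotation as R
    return R.from_quat([q[1],q[2],q[3],q[0]]).as_matrix()
def wristT(p,q):
    T=np.eye(4);T[:3,:3]=q2R(q);T[:3,3]=p
    return T@cam('wrist')[2]
def ray(n,uv,z,T=None):
    K,d,T0=cam(n); T=T0 if T is None else T
    p=cv2.undistortPoints(np.array([[uv]],float),K,d)[0,0]
    r=T[:3,:3]@np.array([p[0],-p[1],-1]);o=T[:3,3]
    return o+r*(z-o[2])/r[2]
def proj(n,P,T=None):
    K,d,T0=cam(n); T=T0 if T is None else T
    c=np.linalg.inv(T)@np.append(P,1); c=c[:3]*[1,-1,-1]
    return cv2.projectPoints(c.reshape(1,1,3),np.zeros(3),np.zeros(3),K,d)[0].ravel()
def tilt(th):  # tool down, yaw th of tool y? checked below
    return [0,np.cos(th/2),np.sin(th/2),0]
E
python3 - <<'E'
from h import *
a=snap('scene','s0.png');b=snap('top','t0.png')
for n in('scene','top'): print(cam(n)[2].round(3))
print(get_time(),get_ee_rot(),cam('wrist')[2].round(3),get_joint_pos())
cv2.imwrite('pics/t1.png',cv2.resize(b[:,:,::-1],(800,600),interpolation=cv2.INTER_CUBIC))
cv2.imwrite('pics/s1.png',cv2.resize(a[:,:,::-1],(800,600),interpolation=cv2.INTER_CUBIC))
E
```

```text
pics
[[ 0.518 -0.505  0.69   1.574]
 [ 0.855  0.311 -0.415 -0.495]
 [-0.005  0.805  0.593  1.011]
 [ 0.     0.     0.     1.   ]]
[[ 0.018  0.982 -0.188  0.289]
 [-1.     0.015 -0.019  0.116]
 [-0.016  0.188  0.982  1.415]
 [ 0.     0.     0.     1.   ]]
0.1 [-9.95085508e-05  1.29039275e-01  9.91639233e-01 -6.97993999e-04] [[-0.001  0.968  0.25   0.068]
 [ 1.     0.001 -0.     0.   ]
 [-0.001  0.25  -0.968 -0.162]
 [ 0.     0.     0.     1.   ]] [ 1.29299131e+00  4.23780829e-01  1.63061097e+00 -1.08154219e-05
  1.08861093e+00 -1.89997477e-02]
```

View pics/t1.png

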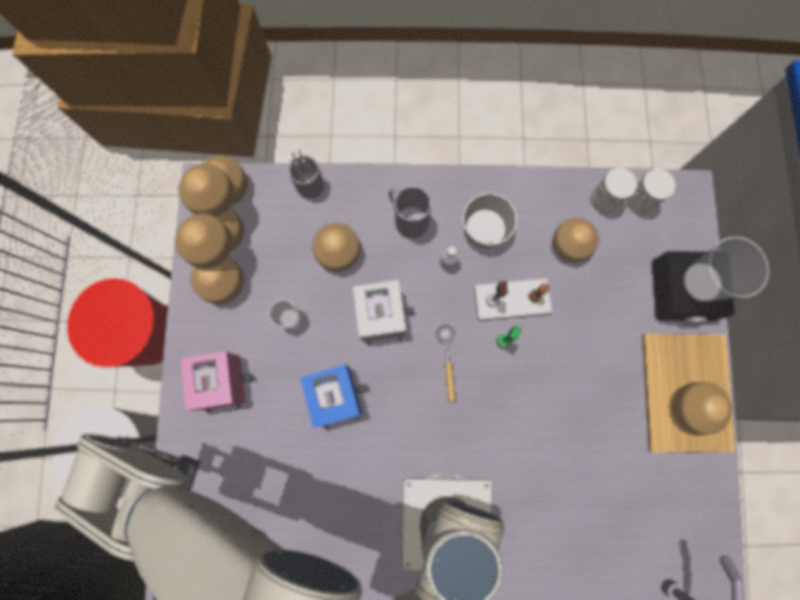

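View pics/s1.png

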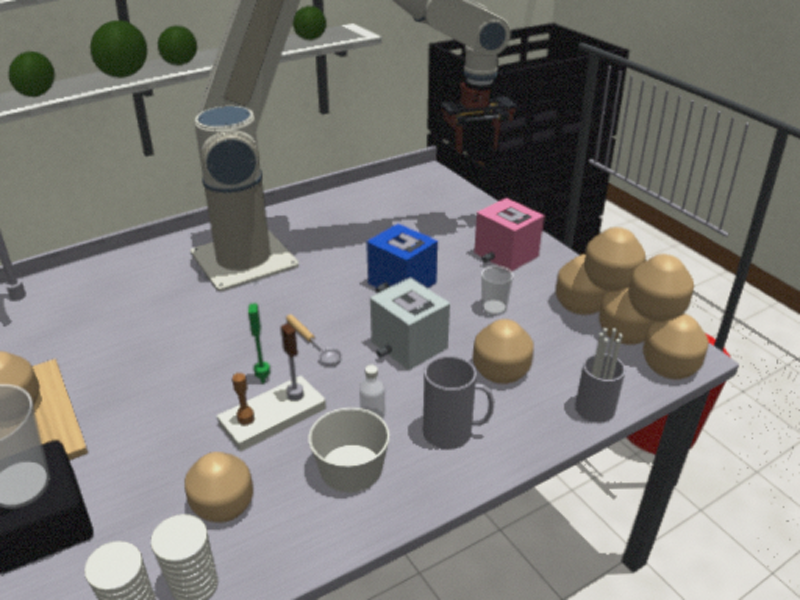

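The top view shows the white/steel well at about (379,308), the punch in the block at about (493,300) with its handle top at (502,287), and the muddler at (540,293). I'll look closer at both the well and the punch with the wrist camera.

```bash
python3 - <<'E'
from h import *
s=1.5625
w=ray('top',(379/s,302/s),.12); p=ray('top',(502/s,287/s),.192); pb=ray('top',(493/s,300/s),.04)
c=[ray('top',(u/s,v/s),.024) for u,v in((476,285),(547,280),(551,312),(479,319))]
print(w,p,pb,np.round(c,3))
q=tilt(np.pi)  # tool x -> world?
print(q2R(q).round(2))
# tool R with x->+x world-ish
for name,t in(('p',(pb+p)/2),('w',w)):
    pos=[t[0]-.10,t[1],.30]
    for th in (0,np.pi):
        ik=inverse_kinematics(pos,tilt(th)); print(name,th,ik)
E
```

```text
[0.53198997 0.17566322 0.12      ] [ 0.55777983 -0.10874643  0.192     ] [ 0.55668508 -0.11285915  0.04      ] [[ 0.599 -0.072  0.024]
 [ 0.615 -0.258  0.024]
 [ 0.53  -0.266  0.024]
 [ 0.509 -0.079  0.024]]
[[-1.  0.  0.]
 [ 0.  1.  0.]
 [ 0.  0. -1.]]
p 0 [-2.63047053e-01  9.90602197e-02  1.87867713e+00 -4.44089210e-16
  1.16385530e+00  1.30774927e+00]
p 3.141592653589793 [-2.63047053e-01  9.90602197e-02  1.87867713e+00 -4.44089210e-16
  1.16385530e+00 -1.83384338e+00]
w 0 [ 3.60694394e-01  9.21185223e-02  1.88651888e+00 -4.44089210e-16
  1.16295525e+00  1.93149072e+00]
w 3.141592653589793 [ 3.60694394e-01  9.21185223e-02  1.88651888e+00 -4.44089210e-16
  1.16295525e+00 -1.21010193e+00]
```

```bash
python3 - <<'E'
from h import *
import json
out={}
for name,t,z,th in(('w',(.532,.176),.30,1.89),('p',(.557,-.111),.33,1.37)):
    move_pose([t[0],t[1],z],tilt(th)); 
    P,Q=list(get_tcp_pos()),list(get_ee_rot()); im=snap('wrist',name+'0.png'); out[name]=[P,Q]
    cv2.imwrite(f'pics/{name}1.png',cv2.resize(im[:,:,::-1],(800,600),interpolation=cv2.INTER_CUBIC))
json.dump(out,open('w.json','w')); print(get_time(),out)
E
```

```text
3.375 {'w': [[np.float64(0.5317148477151669), np.float64(0.1767484451759714), np.float64(0.2998473720439339)], [np.float64(-0.0001582775064856613), np.float64(0.585237443265511), np.float64(0.810861953725563), np.float64(-4.414341833871995e-05)]], 'p': [[np.float64(0.5570328416788803), np.float64(-0.11001892531865562), np.float64(0.3297972404227032)], [np.float64(-0.0002951333270494581), np.float64(0.7739885161509001), np.float64(0.6331995637170754), np.float64(4.7658707625436197e-05)]]}
```

View pics/w1.png

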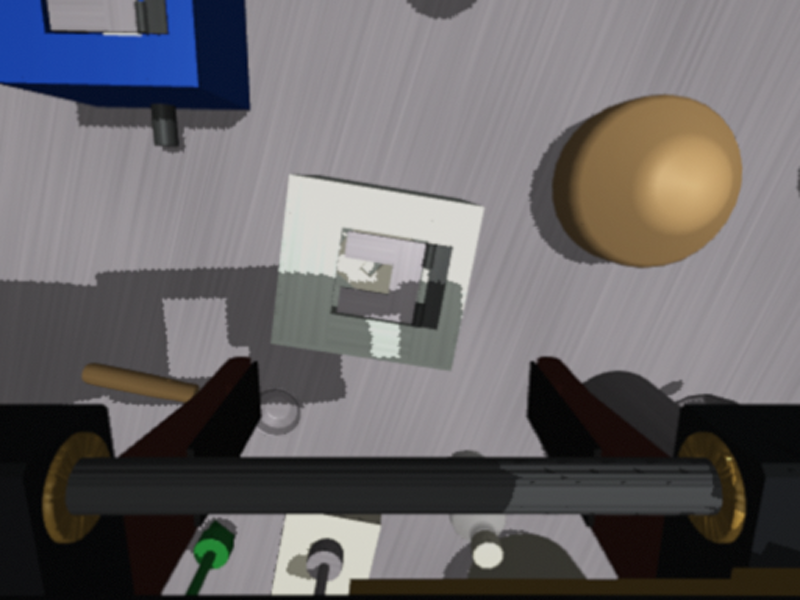

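View pics/p1.png

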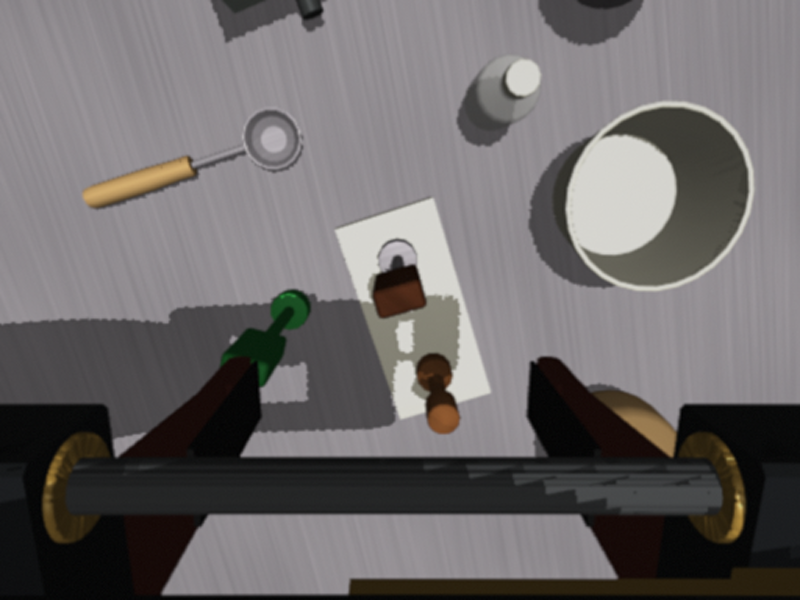

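Wrist view of the well: top corners are at about (290,176), (484,206), (451,370) and (272,343). In the second view the handle top is at about (400,297) and the head at (397,255). I need a zoomed crop of the flap and the handle.

```bash
python3 - <<'E'
from h import *
a=cv2.imread('pics/w0.png')[105:245,165:320]; b=cv2.imread('pics/p0.png')[120:275,205:325]
a=cv2.resize(a,None,fx=3,fy=3,interpolation=cv2.INTER_CUBIC); b=cv2.resize(b,None,fx=2.7,fy=2.7,interpolation=cv2.INTER_CUBIC)
o=np.zeros((420,465+325,3),np.uint8); o[:,:465]=a; o[:b.shape[0],465:465+b.shape[1]]=b[:420]
cv2.imwrite('pics/c.png',o)
E
```

```text
(no output)
```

View pics/c.png

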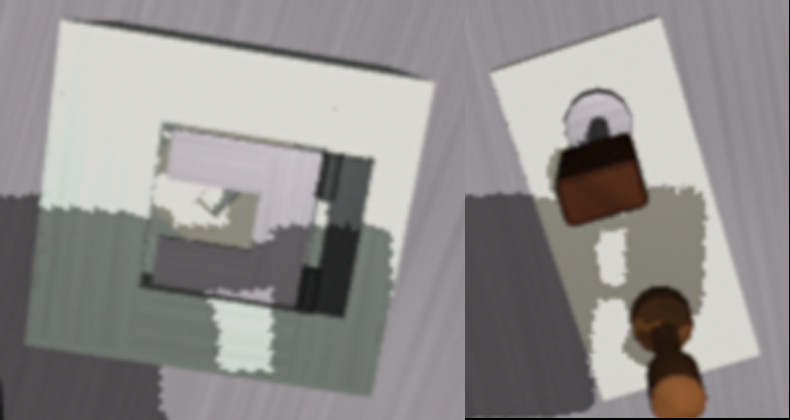

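```bash
cat > m.py <<'E'
from h import *
import json
o=json.load(open('w.json')); Tw=wristT(*o['w']); Tp=wristT(*o['p'])
def W(l,z,T,s,ox,oy,x0=0): return np.array([ray('wrist',((u-x0)/s+ox,v/s+oy),z,T)[:2] for u,v in l])
wc=W([(62,20),(434,82),(371,395),(27,345)],.12,Tw,3,165,105)
wcen=wc.mean(0); e=(wc[1]-wc[0])/124+(wc[2]-wc[3])/124; f=(wc[0]-wc[3])+(wc[1]-wc[2])
wy=np.arctan2(e[1],e[0]); wy2=np.arctan2(-f[0],f[1])
hc=W([(556,183),(637,162),(648,203),(568,226)],.192,Tp,2.7,205,120,465)
pc=hc.mean(0); pe=hc[1]-hc[0]+hc[2]-hc[3]; py=np.arctan2(pe[1],pe[0])
hd=W([(598,120)],.044,Tp,2.7,205,120,465)
bc=W([(490,72),(660,17),(760,355),(603,400)],.024,Tp,2.7,205,120,465)
E
python3 - <<'E'
from m import *
n=np.linalg.norm
print('well',wcen,wy,wy2,[n(wc[i]-wc[i-1]).round(4) for i in range(4)])
print('punch',pc,py,[n(hc[i]-hc[i-1]).round(4) for i in range(4)],'head',hd)
be=bc[1]-bc[0]; bl=bc[0]-bc[3]
print('block',bc.mean(0),np.arctan2(be[1],be[0]),np.arctan2(-bl[0],bl[1]),[n(bc[i]-bc[i-1]).round(4) for i in range(4)])
bd=(bl+bc[1]-bc[2]);bd/=n(bd);print('hole',bc.mean(0)+.055*bd)
# rectify at plate level, well frame, 8px/mm? x right, y up, +-35mm
def rect(z,fn):
    g=np.arange(-35,35,.15); X,Y=np.meshgrid(g,-g); c,s=np.cos(wy),np.sin(wy)
    P=np.stack([wcen[0]+(c*X-s*Y)/1e3,wcen[1]+(s*X+c*Y)/1e3,X*0+z],-1).reshape(-1,3)
    K,d,_=cam('wrist'); C=(np.c_[P,np.ones(len(P))]@np.linalg.inv(Tw).T)[:,:3]*[1,-1,-1]
    uv=cv2.projectPoints(C.reshape(-1,1,3),np.zeros(3),np.zeros(3),K,d)[0].reshape(*X.shape,2).astype(np.float32)
    im=cv2.remap(cv2.imread('pics/w0.png'),uv[...,0],uv[...,1],cv2.INTER_CUBIC); cv2.imwrite(fn,im)
rect(.042,'pics/r.png')
print(Tw[:3,3])
E
```

```text
well [0.51854064 0.1759469 ] 0.1623317020185694 0.15969966212123884 [np.float64(0.1122), np.float64(0.1234), np.float64(0.1112), np.float64(0.1231)]
punch [ 0.55986822 -0.11254237] 0.07317474377550522 [np.float64(0.0154), np.float64(0.028), np.float64(0.0146), np.float64(0.0282)] head [[ 0.56020443 -0.1097999 ]]
block [ 0.56603677 -0.16764385] 0.10758615329301524 0.10879292264991051 [np.float64(0.1901), np.float64(0.0899), np.float64(0.1906), np.float64(0.0902)]
hole [ 0.56002826 -0.11297304]
[0.50973134 0.24106326 0.46227888]
```

View pics/r.png

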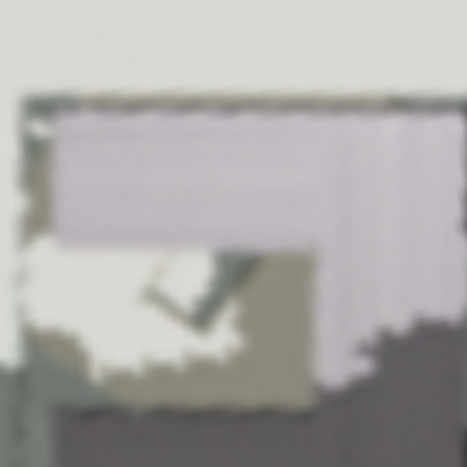

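The rectified plate view (z = 42 mm) shows one end of the slot through the notch. Its short side runs (150,290)–(200,325), so the slot is turned about 0.93 rad. I'll average out calibration bias using views from opposite wrist yaws, with corners refined by code.

```bash
cat > b.py <<'E'
from m import *
def fit(c,yaw,hx,hy,z,T,im):
    """refine rectangle corners near projected model -> centre,yaw,residual"""
    R=np.array([[np.cos(yaw),-np.sin(yaw)],[np.sin(yaw),np.cos(yaw)]])
    M=np.array([(-hx,hy),(hx,hy),(hx,-hy),(-hx,-hy)])
    px=np.array([proj('wrist',np.append(c+R@m,z),T) for m in M],np.float32)
    g=cv2.cvtColor(im,cv2.COLOR_RGB2GRAY)
    r=cv2.cornerSubPix(g,px.reshape(-1,1,2).copy(),(5,5),(-1,-1),(3,50,.01)).reshape(-1,2)
    P=np.array([ray('wrist',p,z,T)[:2] for p in r])
    A,_=cv2.estimateAffinePartial2D(M,P,method=cv2.RANSAC,ransacReprojThreshold=.0025)
    res=np.linalg.norm(M@A[:,:2].T+A[:,2]-P,axis=1)
    return A[:,2].round(4),round(np.arctan2(A[1,0],A[0,0]),4),round(np.hypot(*A[:,0]),3),(res*1e3).round(1)
E
python3 - <<'E'
from b import *
bcen=bc.mean(0)
L=lambda f:cv2.imread('pics/'+f)[:,:,::-1].copy()
print('w',fit(wcen,wy,.062,.056,.12,Tw,L('w0.png'))); print('b',fit(bcen,.108,.045,.095,.024,Tp,L('p0.png')))
for nm,c,y,hx,hy,z,H,xy,ths in(('b',bcen,.108,.045,.095,.024,.33,pc,(2.87,-.13)),('w',wcen,wy,.062,.056,.12,.30,wcen,(.3,3.4))):
  for th in ths:
    move_pose([*xy,H],tilt(th)); P,Q=get_tcp_pos(),get_ee_rot(); im=snap('wrist',f'{nm}_{th}.png')
    print(nm,th,fit(c,y,hx,hy,z,wristT(P,Q),im))
print(get_time())
E
```

```text
w (array([0.5177, 0.1762]), np.float64(0.1573), np.float64(0.999), array([0. , 0.1, 0.1, 0.1]))
b (array([ 0.5655, -0.1672]), np.float64(0.1127), np.float64(0.999), array([0.1, 0.1, 0. , 3.6]))
b 2.87 (array([ 0.5721, -0.1704]), np.float64(0.1776), np.float64(1.013), array([ 0. ,  0. , 13.4, 17.3]))
b -0.13 (array([ 0.5655, -0.1671]), np.float64(0.1121), np.float64(1.0), array([0.2, 0.1, 0.3, 0.3]))
w 0.3 (array([0.5181, 0.1762]), np.float64(0.1556), np.float64(1.0), array([0.1, 0.1, 0.1, 0. ]))
w 3.4 (array([0.5183, 0.1761]), np.float64(0.1581), np.float64(1.001), array([0.1, 0.1, 0. , 0.1]))
11.1917
```

The well is at (0.5180, 0.1762) with yaw 0.157, and the views agree within 0.5 mm. The punch is at about (0.5595, -0.1122). I'll grasp it now.

```bash
python3 - <<'E'
from h import *
q=tilt(.095); x=[.5595,-.1122]
command_gripper(.5); move_pose([*x,.25],q)
print(movel([*x,.143],v=.12,until_force=6)); f0=get_ft_force()
command_gripper(0.); print(get_grip_width()*88,get_finger_force(),np.subtract(get_ft_force(),f0),get_tcp_pos())
movel([*x,.30],v=.12); print(get_grip_width()*88,get_ft_force(),get_time())
move_pose([.518,.1762,.31],tilt(.157+.40)); print(get_tcp_pos(),get_ft_force(),get_time())
P,Q=get_tcp_pos(),get_ee_rot()
im=snap('wrist','g.png'); im2=snap('scene','s2.png')
cv2.imwrite('pics/g1.png',np.hstack([cv2.resize(im,(480,360)),im2[120:300,200:360].repeat(2,0).repeat(2,1)])[:,:,::-1])
E
```

```text
False
17.994929681603583 29.98279720544815 [-0.81910895  0.02788962  2.34412494] [ 0.55971965 -0.11221718  0.14334335]
18.191334331615877 [ 0.33775435  0.09015901 -2.77172366] 17.4083
[0.51826792 0.17542391 0.30985683] [ 0.21900289  0.29616953 -1.98472856] 18.5333
```

View pics/g1.png

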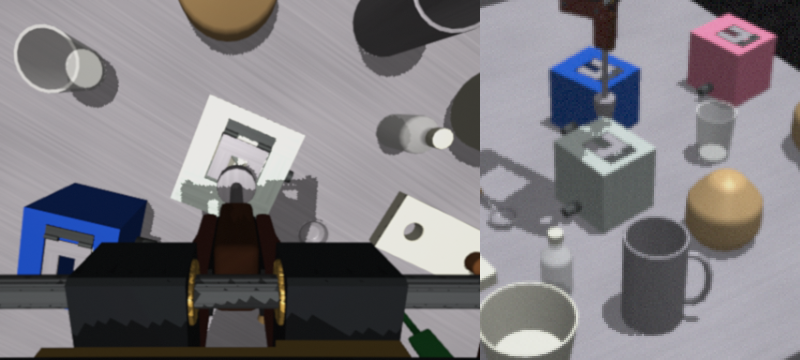

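The punch is held upright over the well. Next I'll push through the flap and descend gently onto the rest plate.

```bash
python3 - <<'E'
from h import *
x=[.518,.1762]
print('head px',proj('wrist',[*get_tcp_pos()[:2],.31-.119+.02],wristT(get_tcp_pos(),get_ee_rot())))
print(movel([*x,.262],v=.1,until_force=8))
print(movel([*x,.188],v=.06,until_force=12),get_tcp_pos(),get_ft_force(),get_time())
f=get_ft_force()[2]
print(movel([*x,.172],v=.02,until_force=3),get_tcp_pos(),get_ft_force(),get_ft_torque(),get_time())
E
```

```text
head px [252.37053443 199.97742679]
False
False [0.51742628 0.17599871 0.18777803] [-2.40813894 -0.8209233  -3.77495514] 20.65
True [0.51713287 0.17585496 0.18567298] [-2.14603078 -0.47941488 -0.9848884 ] [-0.12724993  0.50581447 -0.0321467 ] 20.9583
```

```bash
python3 - <<'E'
from h import *
x=[.518,.1762]
wait(.2); print(get_tcp_pos(),get_ft_force())
z=.184
while z>.171:
    movel([*x,z],v=.02); wait(.1); f=get_ft_force()[2]; print(round(z,4),get_tcp_pos()[2].round(5),f.round(2))
    if f>2.0: break
    z-=.0015 if z>.179 else .0008
print(get_tcp_pos(),get_ft_force(),get_time())
E
```

```text
[0.51612677 0.17555749 0.18497155] [-0.87795779 -0.0425541  -1.55678763]
0.184 0.18386 -1.12
0.1825 0.18233 -1.58
0.181 0.18089 -2.15
0.1795 0.17944 -1.68
0.178 0.17796 -1.77
0.1772 0.17733 -0.8
0.1764 0.17652 0.44
0.1756 0.17572 2.74
[0.51813484 0.17621161 0.17571909] [-2.0389887  -1.29687255  2.73646818] 23.9667
```

```bash
python3 - <<'E'
from h import *
x=[.518,.1762]
phi=.40; hit=0
while phi<1.5 and get_time()<38:
    phi+=.06
    move_pose([*x,.1756],tilt(.157+phi)); wait(.05); f=get_ft_force(); print(round(phi,2),f.round(2),get_ft_torque()[2].round(3),get_time())
    if f[2]<-.5: break
print(get_tcp_pos())
E
```

```text
0.46 [-1.11 -1.94  1.89] 0.034 24.2667
0.52 [-1.12 -2.16  2.47] 0.06 24.5667
0.58 [-2.44 -1.95  2.45] 0.037 24.8667
0.64 [-2.38 -1.13  2.38] 0.01 25.1667
0.7 [-1.18 -1.03  2.05] 0.017 25.4667
0.76 [-2.56 -1.23  1.94] 0.007 25.7667
0.82 [-2.81 -1.11  1.64] -0.003 26.0667
0.88 [ 0.   -1.26 -2.75] 0.063 26.3667
[0.51802837 0.17612978 0.17534953]
```

The force dropped at 0.88 rad, so the key has found the slot. I'll lower the punch home.

```bash
python3 - <<'E'
from h import *
x=[.518,.1762]; q=tilt(.157+.91)
move_pose([*x,.1752],q); wait(.05); print(get_ft_force(),get_ft_torque()[2])
z=.1735
while z>=.1605:
    movel([*x,z],v=.03); wait(.05); f=get_ft_force(); print(round(z,4),get_tcp_pos().round(4),f.round(1),get_ft_torque().round(2))
    if f[2]>6: break
    z-=.002 if z>.1645 else .001
print(get_time()); im=snap('scene','s3.png')
E
```

```text
[-1.30351436 -0.44568878 -2.35220506] 0.04368965626846089
0.1735 [0.5179 0.1762 0.1733] [-1.  -0.8 -3.4] [-0.31  0.39 -0.01]
0.1715 [0.5179 0.1762 0.1713] [-0.9 -0.8 -2.7] [-0.31  0.32  0.  ]
0.1695 [0.5184 0.1764 0.1696] [-0.1 -0.5 -1.7] [-0.11  0.11  0.01]
0.1675 [0.518  0.1762 0.1675] [ 0.1 -0.2 -2.3] [-0.09  0.15  0.01]
0.1655 [0.518  0.1762 0.1654] [-0.2  0.3 -2.7] [-0.09  0.05  0.03]
0.1635 [0.518  0.1762 0.1634] [-0.8 -0.4 -1.9] [-0.11  0.07  0.05]
0.1625 [0.518  0.1762 0.1625] [ 0.3  0.4 -1.6] [-0.06  0.09 -0.02]
0.1615 [0.518  0.1762 0.1615] [-0.9  0.2 -2.8] [-0.11  0.1  -0.02]
29.0667
```

```bash
python3 - <<'E'
from h import *
x=[.518,.1762]
z=.1611
while z>=.1585:
    movel([*x,z],v=.03); wait(.1); f=get_ft_force(); print(round(z,4),get_tcp_pos()[2].round(4),f.round(1))
    if f[2]>-.3: break
    z-=.0004
P,Q=get_tcp_pos(),get_ee_rot()
im=snap('wrist','g3.png'); im2=snap('scene','s3.png'); print(get_time())
cv2.imwrite('pics/g4.png',np.hstack([cv2.resize(im,(480,360)),cv2.resize(im2[170:260,230:310],(320,360),interpolation=cv2.INTER_CUBIC)])[:,:,::-1])
E
```

```text
0.1611 0.1613 [-0.2 -0.4  0.4]
29.5667
```

View pics/g4.png

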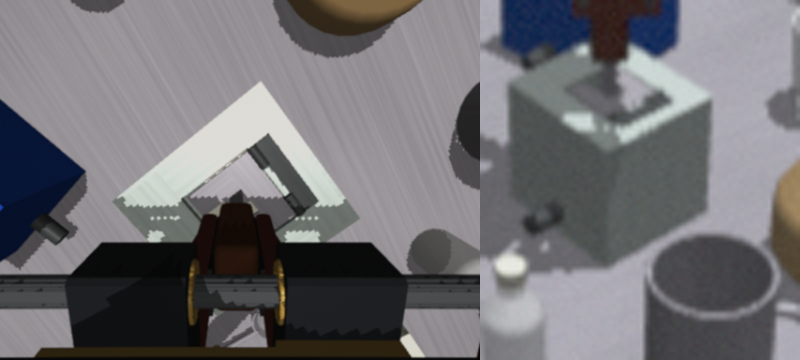

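The flap looks shut around the shank and the plate carries the head. I'll seat it slightly further, then release and retreat.

```bash
python3 - <<'E'
from h import *
x=[.518,.1762]
movel([*x,.1606],v=.03); wait(.1); print(get_tcp_pos(),get_ft_force())
command_gripper(.45); wait(.2); print(get_grip_width()*88,get_ft_force())
movel([*x,.32],v=.12); wait(.3)
im=snap('wrist','g5.png'); im2=snap('scene','s5.png'); print(get_time(),get_ft_force())
cv2.imwrite('pics/g6.png',np.hstack([cv2.resize(im,(480,360)),cv2.resize(im2[150:260,225:323],(320,360),interpolation=cv2.INTER_CUBIC)])[:,:,::-1])
T=wristT(get_tcp_pos(),get_ee_rot()); print(proj('wrist',[*x,.210],T)*.9375,proj('wrist',[*x,.12],T)*.9375)
E
```

```text
[0.51806133 0.17621668 0.16067974] [-0.04266518 -0.70611511  0.89949969]
39.76358712865655 [-0.77785195 -0.20887346  0.15139336]
32.5417 [ 0.33749298  0.02661808 -0.04928673]
[236.58470895 184.59981777] [236.3778875  165.77403082]
```

View pics/g6.png

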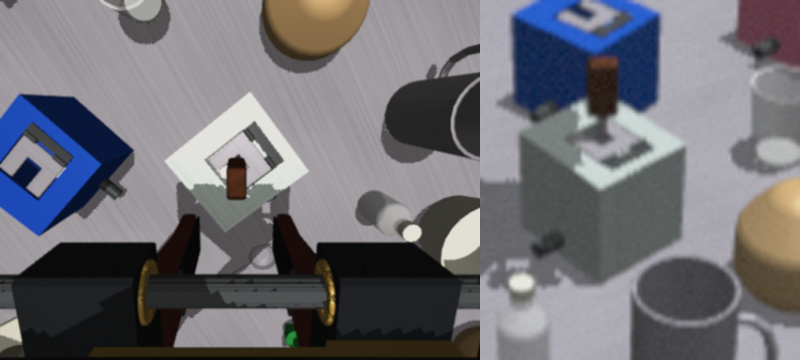

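The punch stands upright in the steel well, with its handle top at about (236,183), matching the projection. The flap is flush around the shank and the gripper is clear.

```bash
python3 -c "
from station import *
print(job_done())"
```

```text
the job is handed in; nothing more can be done
None
```

The punch is home in the steel tool well: its key found the slot at about 0.88 rad, the last camera view shows it upright with the flap shut around its shank, and I released it and handed the job in at about 33 s of the 58 s limit.

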